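# Scan the polish ticket, bring the marked jar to the front and hold the carousel

### The arm

A 6-joint arm with a two-finger parallel gripper is mounted at the origin on the work surface. World frame = base frame: x ahead of the robot, y to its left, z up, the work surface at z = 0. Lengths are in mm, angles in rad, forces in N, time in s.
With the tool pointing down it reaches from about 400 to 925 mm from the base axis. Payload 12.5 kg.
Tool frame: the origin (TCP) lies at the very end of the fingers, on their centre line; the grasp point (between the pads) lies 19 mm behind it; z points along the fingers, y is the direction in which the jaws open and shut (so a half turn about z gives the same grasp; the last joint's range is limited). The gripper opens to 95 mm and grips with 3 to 60 N. Pads are 20 mm wide; open, the fingers measure 119 mm over their backs; the gripper's body (75 mm by 180 mm) begins 59 mm behind the grasp point.
Start: joints at [-1.413, 0.491, 1.559, -0, 1.092, -0.106], TCP at [162.992, -603.391, 214.661] pointing down, gripper open.
Joint ranges: [-3.1, 3.1], [-0.84, 2.19], [0.05, 2.79], [-1.13, 4.28], [0.06, 2.93], [-2.69, 2.69]. Speed limits (rad/s): [2.22, 2.22, 2.79, 3.14, 3.14, 3.14].

### API

Orientations are given as [roll, pitch, yaw] about the fixed x, y, z axes, in that order (R = Rz(yaw) Ry(pitch) Rx(roll)).
In Python, from cell import env gives the robot as it stands.
- The arm moves only by the shell command python3 -m pendant 'ROWS'. ROWS is JSON, a list that holds one entry, the list of rows, each a list of 5 numbers: the opening, from 0 (shut) to 1 (fully open), then the shift along the tool's x, y, z in m, then the turn about the tool's z in rad. A call has exactly 8 rows; each row is the pose to reach, as a shift and turn from the pose commanded when the call began, along the tool's axes at that moment; what a row does not reach only later rows make up. A row lasts 1/10 s, in which the tool goes at most 50 mm and 8.59 degrees, less where a joint would pass 70% of its speed; a pose out of reach is approached as far as the arm can. A call with a gripper value outside its range is refused whole. The fingers move at their own pace and stop on an object; the grip force is fixed at half the most. Time passes only in rows, so rows that repeat a pose let the fingers close, or fill a call up. It gives the time, the measured TCP pose, the force and the opening at its end, in the units of the state.
- env.state(): the state, without advancing time (a new reading comes with each control period).
- env.read_camera(name): name is "scene" or "top" or "wrist"; returns a dict with "image" (384x512x3 uint8, blue, green, red), "range_z" (384x512 float32, mm along the optical axis (not along the pixel's ray), 0 where there is no reading), "fx", "fy", "cx", "cy" (pixels), "rvec" (rotation vector, rad) and "tvec" (3), from world to camera coordinates, as OpenCV has them; the wrist camera has in their place "tool_from_camera" (4x4, takes a point from camera to tool coordinates, whose origin is the TCP and whose axes are the flange's). Camera axes: x right, y down, z forward; pixel columns grow to the right and rows downward; lengths in mm; the calibration is good to about 2 mm. A picture is of the moment at which its call begins: read the wrist's pose just before it.
- env.job_done(): hands the job in, once; it reports no verdict.
The state is a dict: "t": time; "joints": joint angles; "qvel": joint speeds; "tau": joint torques, N m; "eef_pos": TCP position; "tcp_rot": TCP orientation; "ft_force": force on the tool from outside, world axes, zero at the start; "moment": the same for the moment, N m; "opening": opening from 0.0 (shut) to 1.0 (fully open).
Only numpy, scipy, OpenCV 4.12 (cv2) and the standard library are available. Lean on these libraries where they do the work, as an engineer would, in place of code of your own. Each camera call takes 0.05 s, during which the arm holds its last target. There are 200 camera calls.

### The job

Pick up the hand scanner and hold it steady for a second or two, aimed square-on at the middle of the sloping ticket with its window about 7 cm from the paper, then stand it back upright on its round pad and let go of it. Then take the polish carousel by its brass handle and turn it until the red-lidded jar with the white dot stands in line with the brass pointer on the base, and finish while still gripping the handle, holding the carousel still there. Do not shift the polish tin, ashtray, brush or shoehorn.

Things in the scene. Friction and masses are not known exactly. Their poses are not given: they have to be found in the camera images.
- scanner_mid (a point): Loose hand scanner, standing upright: a round yellow head (56 mm across, 24 mm high, then a cone up to z 44 mm) with a round grey grip above it (31 mm across, from 44 to 120 mm above its underside). Total height 120 mm, about 0.16 kg. It may be gripped from any side. This point is on its axis, half-way up (60 mm above its underside); z points up the grip, away from the head. It looks out of its underside, along -z.
- scanner: The scanner; its origin is the middle of its underside, the red window that it looks out of, 60 mm below scanner_mid along the scanner's axis; same axes.
- ticket: Square paper ticket with black bars, 76 x 76 mm, fixed on a steel stand (104 mm wide, about 75 mm high at its back) that stands on the table. Origin: the middle of the ticket's face, 46 mm above the table. z is the outward normal of the face, tilted 30 degrees from vertical towards the stand's front, which is roughly the robot's side; y runs level across the ticket.
- pad: Round black rubber pad, 90 mm across and 4 mm thick, fixed on the table, where the scanner stands. Origin: centre of its underside.
- carousel_base: Fixed round dark base under the carousel, 210 mm across, 20 mm high. Origin: centre of its underside, on the carousel's axis. Its front is its own -x direction (roughly towards the robot), shown by a brass pointer that sticks out flat on the table to 169 mm from the axis. z is up.
- turntable (a joint): Angle of the carousel's round wooden turntable (266 mm across, top 31 mm above the table) on its base, rad; 0 (or 6.283) when the marked jar is at the front, in line with the pointer; grows counterclockwise seen from above. It turns freely both ways for more than a turn beyond any start, with light friction (about 0.06 N m), and stays where it is left.
- marked_jar (a point): Top middle of the lid of the marked jar: the only jar with a bright red lid, with a white dot (24 mm) on it. Fixed on the turntable 92 mm from the axis, its top 80 mm above the table (60 mm across). The five others, equally spaced, have black, pale wood, grey, blue and dark brown lids.
- handle (a point): Brass bar handle on top of the carousel's central post (22 mm thick), fixed to the turntable: 66 mm long (its x axis), 16 mm thick (its y axis), 32 mm high. Origin: centre of the bar, on the carousel's axis, 165 mm above the table. Its -x direction points to the marked jar. Nothing else of the carousel is higher than 80 mm apart from the post.
- tin: Red round polish tin, 84 mm across, 30 mm high, a bystander. Origin: centre of its underside.
- ashtray: Nickel ashtray, 110 mm across, 28 mm high, a bystander. Origin: centre of its underside.
- brush: Welt brush lying on its bristles, 170 x 45 x 40 mm, a bystander. Origin: centre of its underside; x along its length.
- shoehorn: Yellow bone shoehorn lying flat, about 160 x 36 x 6 mm, a bystander. Origin: on its underside, 70 mm from its wide end; x along its length.
Not all that is in view belongs to the job. Leave any orange or pink look-alike of the scanner alone.

How it is judged (in metres and radians):
On the way, in this order (a step that is already met when the one before it is completed fails the run):
1. the scanner is held aimed square-on at the middle of the ticket for a second (z of scanner in the frame of ticket between 0.035 and 0.12 m and angle between the z axis of scanner_mid and the z axis of ticket, either way round below 0.3 rad and linear speed of scanner below 0.04 m/s and contact force between the fingers and scanner above 0.5 N and x of ticket in the frame of scanner_mid between -0.018 and 0.018 m and y of ticket in the frame of scanner_mid between -0.018 and 0.018 m), for 1 s.
2. the scanner stands upright on its pad again, let go (horizontal distance between scanner and pad below 0.025 m and angle between scanner_mid's own z axis and vertical below 0.1 rad and z of scanner in the frame of pad between 0 and 0.008 m and contact force between the fingers and scanner below 0.1 N), for 0.2 s.
3. the marked jar is at the pointer, the handle gripped (x of marked_jar in the frame of carousel_base below -0.05 m and y of marked_jar in the frame of carousel_base between -0.009 and 0.009 m and contact force between the fingers and turntable above 2 N and distance between the grasp point and handle below 0.045 m and velocity of joint turntable between -0.05 and 0.05 rad/s), for 0.2 s.
At the end, for the whole second after the job is handed in: Marked jar within 9 mm sideways of the pointer line, on its side; turntable still (under 0.05 rad/s), fingers gripping the brass handle with over 2 N; scanner upright (0.1 rad) on its pad within 25 mm of its centre; tin, ashtray, brush and shoehorn within 30 mm of their starts (all of step 3 and horizontal distance between scanner and pad below 0.025 m and angle between scanner_mid's own z axis and vertical below 0.1 rad and z of scanner in the frame of pad between 0 and 0.008 m and distance of each of tin, ashtray, brush, shoehorn from where it was at the start of the episode below 0.03 m); the arm keeps its last pose, push and grip.
It fails at once if the tin is shifted by more than 30 mm (distance of tin from where it was at the start of the episode above 0.03 m).
It fails at once if the ashtray is shifted by more than 30 mm (distance of ashtray from where it was at the start of the episode above 0.03 m).
It fails at once if the brush is shifted by more than 30 mm (distance of brush from where it was at the start of the episode above 0.03 m).
It fails at once if the shoehorn is shifted by more than 30 mm (distance of shoehorn from where it was at the start of the episode above 0.03 m).
It also fails if it takes over 58 s, if anything falls off the work surface, if the arm or the gripper's body presses on something with over 40 N, if the wrist force passes 120 N, or if a joint passes its speed limit or range.

## Working session

There is one attempt and no reset: what is moved stays moved. The work goes in short steps, Python scripts to look and compute and a shell command to move; the robot and the scene stay as the last step left them, time stands still between calls to the robot, and variables do not carry over. Pictures are saved under pics/ and viewed, about 8 in all and at most 12, crops included, and the job is handed in when it is done.

```bash
ls; mkdir -p pics
python3 - <<'E'
from cell import env
import cv2,numpy as np,pickle
print(env.state())
d={}
for n in("scene","top"):
    c=env.read_camera(n);d[n]=c;cv2.imwrite(f"pics/{n}0.png",c["image"])
    print(n,c["fx"],c["cx"],c["rvec"],c["tvec"])
pickle.dump(d,open("cam0.pkl","wb"))
E
```

```text
pics
{'t': 0.0, 'joints': array([-1.41261061e+00,  4.91558996e-01,  1.55946575e+00,  9.37417215e-06,
        1.09169637e+00, -1.05592265e-01]), 'qvel': array([ 1.98024189e-03,  2.69670999e-03, -7.08095401e-05, -8.49536980e-04,
       -3.55245059e-04,  4.98484062e-04]), 'tau': array([ 3.07650313e-03, -6.12627625e+01, -2.58178711e+01,  6.94223866e-02,
        4.82591742e-02, -1.07636563e-04]), 'eef_pos': array([ 162.94512028, -603.12542245,  214.05648492]), 'tcp_rot': array([-3.14047135e+00, -1.27203918e-04,  2.63773587e-01]), 'ft_force': array([-0.68832196, -0.42246711, -0.32093765]), 'moment': array([0.02062076, 0.0034656 , 0.02578742]), 'opening': 0.9971873778843361}
scene 425.97608388924215 259.2685772986377 [ 1.28888119  2.20997298 -0.9466873 ] [ 271.7675005  -221.25093704 1796.18226195]
top 418.65316377468616 258.2350134491187 [ 2.14860097 -2.20515244  0.08087132] [  19.80427659  526.36484185 1437.20315471]
```

View pics/scene0.png

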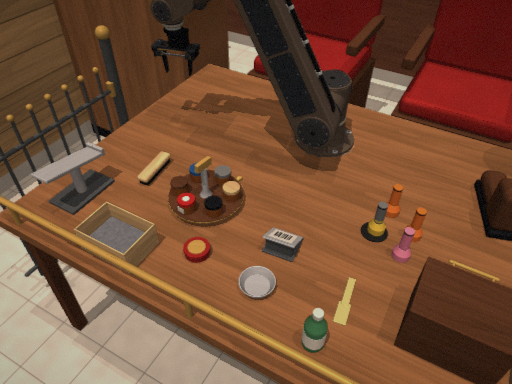

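View pics/top0.png

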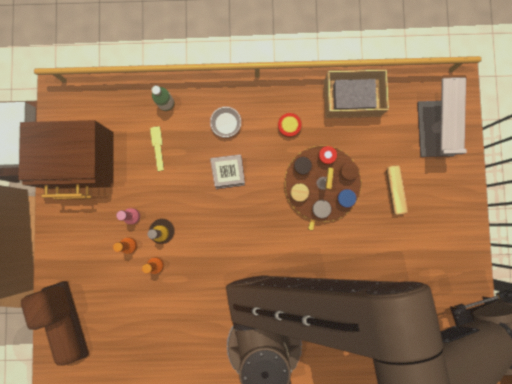

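```bash
cat > h.py <<'E'
import numpy as np,cv2
def cloud(c):
    z=c["range_z"];v,u=np.mgrid[:z.shape[0],:z.shape[1]]
    P=np.stack([(u-c["cx"])/c["fx"]*z,(v-c["cy"])/c["fy"]*z,z],-1)
    R=cv2.Rodrigues(np.array(c["rvec"]))[0]
    W=(P-np.ravel(c["tvec"]))@R   # world
    W[z==0]=np.nan
    return W
def circ(p):
    A=np.c_[2*p,np.ones(len(p))];s=np.linalg.lstsq(A,(p**2).sum(1),rcond=None)[0]
    return s[:2],np.sqrt(s[2]+s[:2]@s[:2])
E
python3 - <<'E'
import pickle,cv2,numpy as np
from h import *
d=pickle.load(open("cam0.pkl","rb"))
T=d["top"]["image"];S=d["scene"]["image"]
a=cv2.resize(T[140:280,100:250],None,fx=2.6,fy=2.6,interpolation=cv2.INTER_CUBIC)
b=cv2.resize(T[140:240,280:410],None,fx=3,fy=3,interpolation=cv2.INTER_CUBIC)
c=cv2.resize(S[180:270,255:435],None,fx=4.3,fy=2.3*1.0,interpolation=cv2.INTER_CUBIC)
o=np.zeros((600,800,3),np.uint8)
o[:364,:390]=a[:364,:390];o[:300,400:790]=b[:300,:390];o[370:370+207,:774]=c[:207,:774]
cv2.imwrite("pics/crop1.png",o)
W=cloud(d["top"]);hsv=cv2.cvtColor(T,cv2.COLOR_BGR2HSV)
def box(n,u0,u1,v0,v1,cond):
    w=W[v0:v1,u0:u1].reshape(-1,3);h=hsv[v0:v1,u0:u1].reshape(-1,3).astype(int);m=cond(w,h)
    p=w[m];print(n,len(p),np.nanmedian(p,0).round(1),"mid",((np.nanmax(p,0)+np.nanmin(p,0))/2).round(1),"size",np.ptp(p,axis=0).round(0));return p
print("table z",np.nanmedian(W[300:330,100:200,2]))
# scanner
p=box("grip top",140,180,215,250,lambda w,h:(w[:,2]>112));
p=box("grip",140,180,215,250,lambda w,h:(w[:,2]>60)&(w[:,2]<130))
p=box("pad dark",140,180,215,250,lambda w,h:(h[:,2]<60)&(w[:,2]<15));print(circ(p[:,:2]))
p=box("head",140,180,215,250,lambda w,h:(h[:,0]>20)&(h[:,0]<35)&(h[:,1]>150))
p=box("ticket",205,250,150,192,lambda w,h:(w[:,2]>20)&(h[:,2]>150))
q=box("stand",200,255,145,195,lambda w,h:(w[:,2]>12))
n=np.linalg.svd(p-p.mean(0))[2][2];n*=np.sign(n[2]);print("n",n,np.degrees(np.arccos(n[2])),np.degrees(np.arctan2(n[1],n[0])))
m=((T[150:192,205:250].min(2)>150)*255).astype(np.uint8)
p=box("turntable",280,370,140,225,lambda w,h:(w[:,2]>24)&(w[:,2]<40));print(circ(p[:,:2]))
p=box("handle",280,370,140,225,lambda w,h:(w[:,2]>160)&(w[:,2]<200));
if len(p): print(cv2.minAreaRect(p[:,:2].astype(np.float32)))
p=box("red",310,345,140,170,lambda w,h:((h[:,0]<8)|(h[:,0]>172))&(h[:,1]>180)&(w[:,2]>65))
p=box("dot",315,340,145,165,lambda w,h:(h[:,1]<90)&(h[:,2]>150)&(w[:,2]>65))
p=box("pointer",300,322,217,232,lambda w,h:(h[:,1]>150)&(h[:,2]>130)&(w[:,2]<24))
p=box("ashtray",205,245,100,140,lambda w,h:(w[:,2]>18)&(w[:,2]<45))
E
```

```text
table z -0.049358586295729465
grip top 80 [393.3 349.1 123.5] mid [394.6 349.8 122. ] size [29. 29. 18.]
grip 116 [393.4 345.7 121.2] mid [393.9 349.6  94.8] size [31. 30. 69.]
  return np.nanmean(a, axis, out=out, keepdims=keepdims)
Traceback (most recent call last):
ValueError: zero-size array to reduction operation fmax which has no identity
```

View pics/crop1.png

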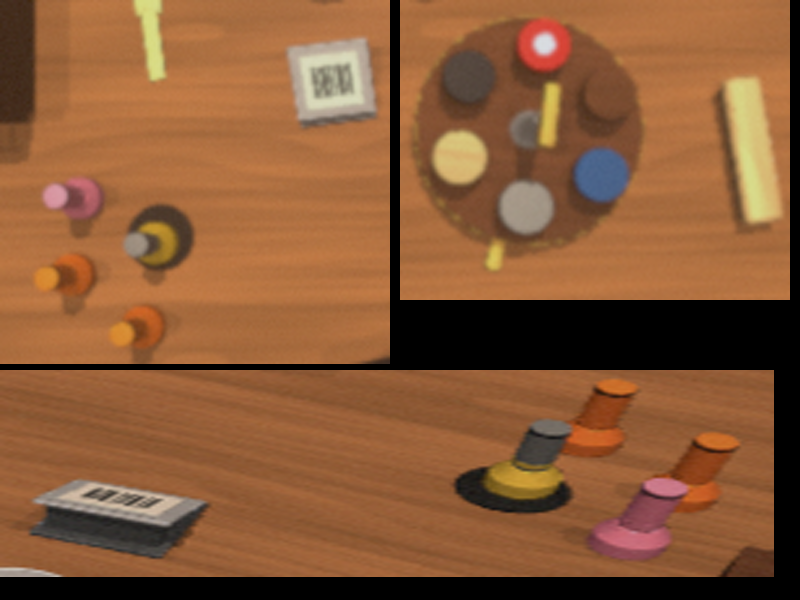

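Run:
```python
import pickle,cv2,numpy as np,warnings
warnings.simplefilter("ignore")
from h import *
d=pickle.load(open("cam0.pkl","rb"))
def load(n):
    global W,hsv,I; I=d[n]["image"];W=cloud(d[n]);hsv=cv2.cvtColor(I,cv2.COLOR_BGR2HSV)
def box(n,u0,u1,v0,v1,cond,show=1):
    w=W[v0:v1,u0:u1].reshape(-1,3);h=hsv[v0:v1,u0:u1].reshape(-1,3).astype(int);p=w[cond(w,h)]
    if show and len(p): print(n,len(p),"med",np.nanmedian(p,0).round(1),"mid",((np.nanmax(p,0)+np.nanmin(p,0))/2).round(1),"size",np.ptp(p,axis=0).round(0))
    else: print(n,len(p))
    return p
load("top")
p=box("pad",140,185,215,250,lambda w,h:(h[:,2]<90)&(w[:,2]<15)); 
if len(p)>9: print(circ(p[:,:2]))
p=box("head",140,180,215,250,lambda w,h:(h[:,0]>18)&(h[:,0]<35)&(h[:,1]>150))
p=box("ticketplate",205,250,150,192,lambda w,h:(w[:,2]>20))
r=cv2.minAreaRect(p[:,:2].astype(np.float32));print(r)
p=box("ticket",205,250,150,192,lambda w,h:(w[:,2]>20)&(h[:,2]>185));print(cv2.minAreaRect(p[:,:2].astype(np.float32)))
n=np.linalg.svd(p-p.mean(0))[2][2];n*=np.sign(n[2]);print("n",n,np.degrees(np.arccos(n[2])),np.degrees(np.arctan2(n[1],n[0])))
p=box("tt",280,370,140,225,lambda w,h:(w[:,2]>24)&(w[:,2]<40))
H=cv2.convexHull(p[:,:2].astype(np.float32))[:,0];print(circ(H),cv2.minEnclosingCircle(H))
p=box("handle",280,370,140,225,lambda w,h:(w[:,2]>150)&(w[:,2]<200)&(h[:,1]>120))
if len(p): print(cv2.minAreaRect(p[:,:2].astype(np.float32)))
p=box("red",310,345,140,170,lambda w,h:((h[:,0]<8)|(h[:,0]>172))&(h[:,1]>180)&(w[:,2]>65))
if len(p): print(cv2.minEnclosingCircle(p[:,:2].astype(np.float32)))
p=box("pointer",300,322,217,232,lambda w,h:(h[:,0]>18)&(h[:,1]>150)&(h[:,2]>150)&(w[:,2]<24));print(p.round(0).tolist()[:8])
p=box("ash",205,245,100,140,lambda w,h:(w[:,2]>18)&(w[:,2]<45))
load("scene")
w=W.reshape(-1,3)
# back profile of stand, x relative
c=np.array(r[0]);
m=(abs(w[:,0]-c[0])<90)&(abs(w[:,1]-c[1])<25)&(w[:,2]>3)
q=w[m]
for zz in range(0,90,6):
    s=q[(q[:,2]>=zz)&(q[:,2]<zz+6)]
    if len(s):print(zz,len(s),"x",s[:,0].min().round(),s[:,0].max().round())
```

```text
pad 173 med [419.6 332.1   4.1] mid [399.9 347.3   3.3] size [81. 79. 17.]
(array([399.86555546, 350.58687096]), np.float64(35.682344360177886))
head 147 med [395.  338.5  36.7] mid [394.7 349.6  42.5] size [nan nan nan]
ticketplate 826 med [606.7 110.1  48.4] mid [604.5 109.8  46.9] size [ 98. 110.  53.]
((604.5496826171875, 110.345703125), (93.20333099365234, 103.88990020751953), 5.656850814819336)
ticket 406 med [612.1 113.2  50.3] mid [606.3 114.4  46.7] size [93. 94. 53.]
((606.5989379882812, 112.28823852539062), (84.03384399414062, 97.20475006103516), 5.695796966552734)
n [-0.4856221  -0.03470625  0.87347962] 29.13445293474804 -175.91215784243502
tt 2694 med [ 548.9 -206.2   31. ] mid [ 552.4 -217.8   31.9] size [262. 261.  16.]
(array([ 553.24066868, -218.13984147]), np.float64(131.9483291207326)) ((553.326171875, -218.60873413085938), 133.3271942138672)
handle 130 med [ 552.7 -216.4  180. ] mid [ 552.2 -217.7  170.7] size [64. 23. 32.]
((552.9094848632812, -217.79212951660156), (16.217885971069336, 64.74374389648438), 81.16475677490234)
red 157 med [ 641.2 -229.8   79. ] mid [ 643.8 -230.9   78.8] size [58. 58. 16.]
((643.8123168945312, -230.8799285888672), 29.117971420288086)
pointer 35 med [ 408.7 -175.4   10.9] mid [ 408.9 -173.5    8. ] size [28. 17. 17.]
[[423.0, -176.0, 7.0], [423.0, -178.0, 14.0], [419.0, -172.0, 10.0], [419.0, -175.0, 8.0], [419.0, -179.0, 10.0], [419.0, -181.0, 16.0], [416.0, -171.0, 12.0], [416.0, -175.0, 11.0]]
ash 219 med [790.7 119.8  24.9] mid [780.2 115.   26.4] size [107. 103.  17.]
0 48 x 516.0 689.0
6 54 x 638.0 686.0
12 21 x 558.0 646.0
18 27 x 557.0 644.0
24 28 x 567.0 644.0
30 40 x 574.0 645.0
36 40 x 585.0 645.0
42 33 x 591.0 644.0
48 43 x 602.0 646.0
54 21 x 615.0 633.0
60 39 x 621.0 651.0
66 42 x 635.0 653.0
72 1 x 651.0 651.0
```

```bash
cat > go.py <<'E'
import sys,numpy as np
from cell import env
from scipy.spatial.transform import Rotation as Ro
s=env.state();R=Ro.from_euler("xyz",s["tcp_rot"]).as_matrix()
print("t",round(s["t"],2),"pos",s["eef_pos"].round(1),"rot",s["tcp_rot"].round(3),"q",s["joints"].round(2),"F",s["ft_force"].round(1),"open",round(s["opening"],3))
for a in sys.argv[1:]:
    t=np.array(list(map(float,a.split(","))))
    print(a,"-> tool shift m",(R.T@(t[:3]-s["eef_pos"])/1000).round(4),"turn",round(s["tcp_rot"][2]-t[3],4) if len(t)>3 else "")
E
python3 -m pendant '[[[1,0.04,-0.018,-0.005,0.03],[1,0.088,-0.038,-0.01,0.06],[1,0.135,-0.058,-0.015,0.1],[1,0.18,-0.078,-0.02,0.14],[1,0.225,-0.098,-0.025,0.17],[1,0.27,-0.118,-0.03,0.17],[1,0.315,-0.137,-0.035,0.17],[1,0.352,-0.153,-0.04,0.17]]]'; python3 go.py 540,0,260,0.095 400,349.7,200,0.095
```

```text
t: 0.9
eef_pos: [464.5, -361.9, 254.7]
tcp_rot: [-3.141, 0.0, 0.095]
ft_force: [0.8, 0.3, 0.2]
opening: 1.001
t 0.9 pos [ 464.5 -361.9  254.7] rot [-3.141  0.     0.095] q [-0.77  0.4   1.6   0.    1.14  0.7 ] F [0.8 0.3 0.2] open 1.001
540,0,260,0.095 -> tool shift m [ 0.1093 -0.3532 -0.0052] turn -0.0004
400,349.7,200,0.095 -> tool shift m [ 0.003  -0.7145  0.0549] turn -0.0004
```

```bash
python3 -m pendant '[[[1,0.014,-0.045,0,0],[1,0.028,-0.09,0,0],[1,0.042,-0.135,0,0],[1,0.056,-0.18,0,0],[1,0.07,-0.225,0,0],[1,0.084,-0.27,0,0],[1,0.098,-0.315,0,0],[1,0.109,-0.353,0,0]]]'; python3 go.py 394.3,349.7,180,0.095
```

```text
t: 1.7
eef_pos: [538.4, 0.1, 254.5]
tcp_rot: [-3.141, 0.0, 0.094]
ft_force: [-0.1, -1.3, 0.9]
opening: 1.002
t 1.7 pos [5.384e+02 1.000e-01 2.545e+02] rot [-3.141  0.     0.094] q [-0.12  0.33  1.72  0.    1.1   1.35] F [-0.1 -1.3  0.9] open 1.002
394.3,349.7,180,0.095 -> tool shift m [-0.1105 -0.3616  0.0745] turn -0.0006
```

```bash
python3 -m pendant '[[[1,-0.014,-0.045,0,0],[1,-0.028,-0.09,0,0],[1,-0.042,-0.135,0.01,0],[1,-0.056,-0.18,0.02,0],[1,-0.07,-0.225,0.03,0],[1,-0.085,-0.27,0.04,0],[1,-0.1,-0.315,0.05,0],[1,-0.111,-0.352,0.06,0]]]'; python3 go.py 394.3,349.7,180,0.095  394.3,349.7,80,0.095
```

```text
t: 2.5
eef_pos: [393.4, 339.8, 194.1]
tcp_rot: [3.141, 0.0, 0.095]
ft_force: [0.2, -0.7, -0.4]
opening: 1.001
t 2.5 pos [393.4 339.8 194.1] rot [3.141 0.    0.095] q [0.59 0.37 1.84 0.   0.94 2.06] F [ 0.2 -0.7 -0.4] open 1.001
394.3,349.7,180,0.095 -> tool shift m [ 0.0018 -0.0098  0.0141] turn -0.0004
394.3,349.7,80,0.095 -> tool shift m [ 0.0019 -0.0098  0.1141] turn -0.0004
```

```bash
python3 -m pendant '[[[1,0.001,-0.005,0,0],[1,0.002,-0.01,0.005,0],[1,0.002,-0.01,0.025,0],[1,0.002,-0.01,0.05,0],[1,0.002,-0.01,0.075,0],[1,0.002,-0.01,0.098,0],[1,0.002,-0.01,0.114,0],[1,0.002,-0.01,0.114,0]]]'; python3 -m pendant '[[[0.6,0,0,0,0],[0.4,0,0,0,0],[0.2,0,0,0,0],[0.1,0,0,0,0],[0.1,0,0,0,0],[0.1,0,0,0,0],[0.1,0,0,0,0],[0.1,0,0,0,0]]]'; python3 go.py 394.3,349.7,200,0.095
```

```text
t: 3.3
eef_pos: [396.0, 346.4, 78.9]
tcp_rot: [3.14, 0.003, 0.092]
ft_force: [-1.4, -0.3, -0.4]
opening: 0.997
t: 4.1
eef_pos: [395.9, 348.0, 80.6]
tcp_rot: [3.142, -0.0, 0.094]
ft_force: [-0.5, 0.7, 0.8]
opening: 0.384
t 4.1 pos [395.9 348.   80.6] rot [ 3.142 -0.     0.094] q [ 0.6   0.54  1.93 -0.    0.67  2.07] F [-0.5  0.7  0.8] open 0.384
394.3,349.7,200,0.095 -> tool shift m [-0.0015 -0.0019 -0.1194] turn -0.0011
```

```bash
python3 -m pendant '[[[0.1,0,0,0,0],[0.1,0,0,0,0],[0.1,0,0,0,0],[0.1,0,0,0,0],[0.1,0,0,-0.01,0],[0.1,0,0,-0.03,0],[0.1,0,0,-0.06,0],[0.1,0,0,-0.1,0]]]'; python3 go.py 550,105,220,0.095 700,120,250,0.095
```

```text
t: 4.9
eef_pos: [395.4, 347.5, 181.3]
tcp_rot: [3.14, 0.002, 0.094]
ft_force: [0.0, 0.1, -0.6]
opening: 0.318
t 4.9 pos [395.4 347.5 181.3] rot [3.14e+00 2.00e-03 9.40e-02] q [ 0.6   0.39  1.84 -0.    0.91  2.07] F [ 0.   0.1 -0.6] open 0.318
550,105,220,0.095 -> tool shift m [ 0.1312  0.256  -0.0386] turn -0.0013
700,120,250,0.095 -> tool shift m [ 0.2819  0.2551 -0.069 ] turn -0.0013
```

```bash
python3 -m pendant '[[[0.1,0.02,0.019,-0.01,0],[0.1,0.055,0.052,-0.02,0],[0.1,0.09,0.085,-0.02,0],[0.1,0.125,0.118,-0.02,0],[0.1,0.16,0.151,-0.02,0],[0.1,0.195,0.184,-0.02,0],[0.1,0.23,0.217,-0.02,0],[0.1,0.26,0.245,-0.02,0]]]'; python3 go.py 692,119,200,0.095 692,119,130,.095
```

```text
t: 5.7
eef_pos: [679.3, 126.4, 201.3]
tcp_rot: [3.141, -0.0, 0.093]
ft_force: [0.4, 0.8, -1.6]
opening: 0.32
t 5.7 pos [679.3 126.4 201.3] rot [ 3.141 -0.     0.093] q [ 0.09  0.6   1.4  -0.    1.15  1.57] F [ 0.4  0.8 -1.6] open 0.32
692,119,200,0.095 -> tool shift m [0.012  0.0086 0.0013] turn -0.002
692,119,130,.095 -> tool shift m [0.012  0.0086 0.0713] turn -0.002
```

```bash
python3 -m pendant '[[[0.1,0.008,0.005,0,0],[0.1,0.014,0.0095,0,0],[0.1,0.014,0.0095,0.01,0],[0.1,0.014,0.0095,0.03,0],[0.1,0.014,0.0095,0.05,0],[0.1,0.014,0.0095,0.065,0],[0.1,0.014,0.0095,0.07,0],[0.1,0.014,0.0095,0.07,0]]]'; python3 go.py 692,119,130,.095
python3 - <<'E'
from cell import env
import cv2,numpy as np,pickle
c=env.read_camera("scene");t=env.read_camera("top");pickle.dump(dict(scene=c,top=t),open("cam1.pkl","wb"))
f=lambda i,a,b,w,h,k:cv2.resize(i[b:b+h,a:a+w],None,fx=k,fy=k,interpolation=cv2.INTER_CUBIC)
cv2.imwrite("pics/p1.png",np.hstack([f(c["image"],220,150,130,150,3),f(t["image"],170,90,130,150,3)]))
E
```

```text
t: 6.5
eef_pos: [692.1, 120.8, 130.1]
tcp_rot: [3.142, 0.001, 0.094]
ft_force: [-0.9, -0.5, -1.8]
opening: 0.322
t 6.5 pos [692.1 120.8 130.1] rot [3.142e+00 1.000e-03 9.400e-02] q [ 0.08  0.68  1.43 -0.    1.03  1.56] F [-0.9 -0.5 -1.8] open 0.322
692,119,130,.095 -> tool shift m [-0.0002  0.0018  0.0001] turn -0.0005
```

View pics/p1.png

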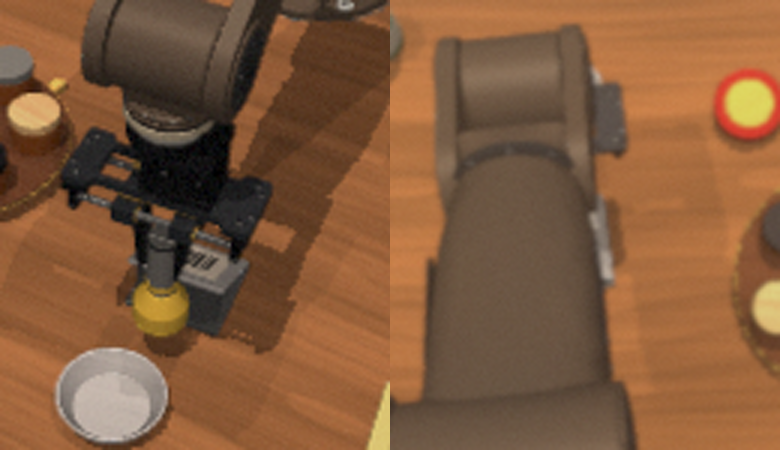

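```bash
python3 -m pendant '[[[0.1,-0.004,0,0,0],[0.1,-0.008,0,0,0],[0.1,-0.012,0,0,0],[0.1,-0.016,0,0,0],[0.1,-0.019,0,0,0],[0.1,-0.022,0,0,0],[0.1,-0.025,0,0,0],[0.1,-0.025,0,0,0]]]'; python3 go.py
cat > ax.py <<'E'
import numpy as np,cv2,pickle,sys
from cell import env
from h import *
# grip/head axis from scene camera: yellow head points + pixels of grey grip under pads
s=env.state();c=env.read_camera("scene");pickle.dump(c,open("last.pkl","wb"))
W=cloud(c);h=cv2.cvtColor(c["image"],cv2.COLOR_BGR2HSV).astype(int)
m=(h[...,0]>18)&(h[...,0]<34)&(h[...,1]>140)&(np.linalg.norm(W[...,:2]-s["eef_pos"][:2],axis=-1)<110)&(W[...,2]>3)&(W[...,2]<200)
p=W[m];v,u=np.nonzero(m)
from scipy.optimize import least_squares
# fit pose of head: cylinder r28 u0..24, cone to r15.5 at 44; pivot on grip at h=95 near TCP-line
def sd(q,A,ax):
    d=q-A;t=d@ax;r=np.linalg.norm(d-t[:,None]*ax,axis=1)
    n=np.array([20,12.5]);n=n/np.linalg.norm(n)
    s1=np.maximum(r-28,-t);s2=(t-24)*n[1]+(r-28)*n[0]
    return np.maximum(s1,s2)
def f(x):
    ax=np.array([x[3],x[4],1]);ax/=np.linalg.norm(ax)
    return sd(p,x[:3],ax)
g=s["eef_pos"]+[0,0,19]
best=min((least_squares(lambda x:np.r_[f(x),((x[:3]+95*(lambda a:a/np.linalg.norm(a))(np.array([x[3],x[4],1]))-g)/[2,2,2])*3],np.r_[g-[0,0,95],k,0],loss="soft_l1") for k in(0,-.3,-.6)),key=lambda r:r.cost)
x=best.x;ax=np.array([x[3],x[4],1]);ax/=np.linalg.norm(ax)
print("n",len(p),"rms",np.sqrt(np.mean(f(x)**2)).round(2),"window",x[:3].round(1),"axis",ax.round(3),"tilt deg",np.degrees(np.arccos(ax[2])).round(1),"h95",(x[:3]+95*ax-g).round(1))
n=np.array([-.5*.9956,-.5*.094,.866]);T=np.array([605.5,111,46])
print("angle to ticket deg",np.degrees(np.arccos(ax@n)).round(1),"z in ticket",((x[:3]-T)@n).round(1),"ticket offset from axis",((T-x[:3])-((T-x[:3])@ax)*ax).round(1))
if len(sys.argv)>1:
    a,b=int(u.mean()-65),int(v.mean()-90);cv2.imwrite(sys.argv[1],cv2.resize(c["image"][max(b,0):b+150,max(a,0):a+130],None,fx=4,fy=4,interpolation=cv2.INTER_CUBIC))
E
python3 ax.py
```

```text
t: 7.4
eef_pos: [669.5, 117.9, 132.4]
tcp_rot: [3.141, -0.007, 0.094]
ft_force: [6.4, -0.6, 3.1]
opening: 0.323
t 7.4 pos [669.5 117.9 132.4] rot [ 3.141 -0.007  0.094] q [ 0.08  0.65  1.5  -0.    0.99  1.55] F [ 6.4 -0.6  3.1] open 0.323
n 274 rms 2.68 window [677.1 118.1  56.5] axis [0.017 0.058 0.998] tilt deg 3.5 h95 [ 9.2  5.7 -0.1]
angle to ticket deg 31.4 z in ticket -26.8 ticket offset from axis [-71.3  -6.4   1.6]
```

```bash
python3 -m pendant '[[[0.1,-0.003,0,0,0],[0.1,-0.006,0,0,0],[0.1,-0.009,0,0,0],[0.1,-0.012,0,0,0],[0.1,-0.012,0,0,0],[0.1,-0.012,0,0,0],[0.1,-0.012,0,0,0],[0.1,-0.012,0,0,0]]]'; python3 go.py|head -1;python3 ax.py pics/p2.png
```

```text
t: 8.25
eef_pos: [657.7, 116.8, 132.4]
tcp_rot: [3.141, -0.007, 0.094]
ft_force: [5.8, 0.2, 3.8]
opening: 0.326
t 8.25 pos [657.7 116.8 132.4] rot [ 3.141 -0.007  0.094] q [ 0.08  0.63  1.53 -0.    0.97  1.55] F [5.8 0.2 3.8] open 0.326
n 283 rms 4.78 window [677.4 119.2  59.2] axis [-0.094 -0.008  0.995] tilt deg 5.4 h95 [10.7  1.6  2.4]
angle to ticket deg 24.6 z in ticket -24.8 ticket offset from axis [-72.5  -8.3  -6.9]
```

View pics/p2.png

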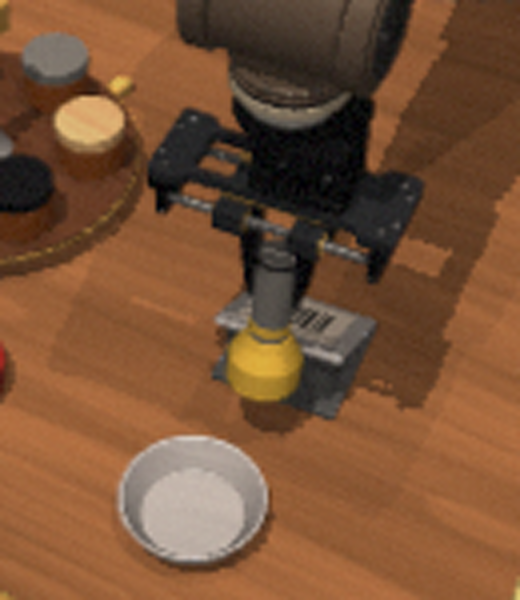

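```bash
python3 -m pendant '[[[0.1,-0.003,0,0,0],[0.1,-0.006,0,0,0],[0.1,-0.009,0,0,0],[0.1,-0.012,0,0,0],[0.1,-0.015,0,0,0],[0.1,-0.015,0,0,0],[0.1,-0.015,0,0,0],[0.1,-0.015,0,0,0]]]'; python3 go.py|head -1
cat > ax2.py <<'E'
import numpy as np,cv2,pickle,sys
from cell import env
from h import *
from scipy.optimize import least_squares
s=env.state();c=env.read_camera("scene")
W=cloud(c);h=cv2.cvtColor(c["image"],cv2.COLOR_BGR2HSV).astype(int)
g=s["eef_pos"]+[0,0,19]
m=(h[...,0]>20)&(h[...,0]<33)&(h[...,1]>170)&(np.linalg.norm(W-(g-[-20,0,75]),axis=-1)<60)
m=cv2.erode(m.astype(np.uint8),np.ones((3,3)))>0
p=W[m];v,u=np.nonzero(m)
th=np.deg2rad(np.linspace(-5,50,56));U=np.array([.9956,.094,0])
def sd(q,A,ax):
    d=q-A;t=d@ax;r=np.linalg.norm(d-t[:,None]*ax,axis=1);n=np.array([20,12.5])/np.hypot(20,12.5)
    return np.maximum(np.maximum(r-28,-t),(t-24)*n[1]+(r-28)*n[0])
res=[]
for a in th:
    ax=-np.sin(a)*U+np.cos(a)*np.array([0,0,1])
    f=lambda x:sd(p,g+np.array(x)-95*ax,ax)
    r=least_squares(lambda x:np.r_[f(x),np.array(x)*np.sqrt(len(p))*.3],[0,0,0],loss="soft_l1");res.append((r.cost,a,r.x,np.median(abs(f(r.x)))))
b=min(res,key=lambda r:r[0]);a=b[1];ax=-np.sin(a)*U+np.cos(a)*np.array([0,0,1])
print("n",len(p),"tilt",np.degrees(a).round(1),"shift of grip point",b[2].round(1),"med err",b[3].round(2),"costs",[(int(np.degrees(r[1])),round(r[0])) for r in res[::6]])
A=g+b[2]-95*ax;T=np.array([605.5,111,46]);n=-.5*U+[0,0,.866]
print("window",A.round(1),"z in ticket",((A-T)@n).round(1),"ticket off axis",((T-A)-((T-A)@ax)*ax).round(1))
if len(sys.argv)>1:
    i,j=int(u.mean()-65),int(v.mean()-90);cv2.imwrite(sys.argv[1],cv2.resize(c["image"][max(j,0):j+150,max(i,0):i+130],None,fx=4,fy=4,interpolation=cv2.INTER_CUBIC))
E
python3 ax2.py
```

```text
t: 9.1
eef_pos: [641.1, 115.4, 130.8]
tcp_rot: [3.141, -0.001, 0.094]
ft_force: [4.0, 0.5, 3.3]
opening: 0.322
t 9.1 pos [641.1 115.4 130.8] rot [ 3.141e+00 -1.000e-03  9.400e-02] q [ 0.08  0.61  1.58 -0.    0.95  1.55] F [4.  0.5 3.3] open 0.322
n 34 tilt 24.0 shift of grip point [-0.1 -0.1  1.1] med err 1.41 costs [(-5, 120), (1, 106), (7, 93), (13, 75), (19, 57), (25, 47), (31, 66), (37, 82), (43, 97), (49, 99)]
window [679.5 118.9  64.1] z in ticket -21.6 ticket off axis [-68.4  -7.4 -30.6]
```

```bash
python3 -m pendant '[[[0.1,0.006,0,0,0],[0.1,0.01,0,-0.01,0],[0.1,0.01,0,-0.03,0],[0.1,0.01,0,-0.055,0],[0.1,0.01,0,-0.075,0],[0.1,-0.01,0,-0.075,0],[0.1,-0.04,0,-0.075,0],[0.1,-0.07,0,-0.075,0]]]'; python3 go.py 538.7,104.7,178,0.095
```

```text
t: 9.95
eef_pos: [569.7, 108.7, 205.4]
tcp_rot: [3.142, 0.002, 0.094]
ft_force: [0.1, -0.3, -0.8]
opening: 0.322
t 9.95 pos [569.7 108.7 205.4] rot [3.142e+00 2.000e-03 9.400e-02] q [ 0.07  0.44  1.68 -0.    1.02  1.55] F [ 0.1 -0.3 -0.8] open 0.322
538.7,104.7,178,0.095 -> tool shift m [-0.0312  0.0011  0.0275] turn -0.0012
```

```bash
python3 -m pendant '[[[0.1,-0.01,0,0.004,0],[0.1,-0.022,0.001,0.013,0],[0.1,-0.028,0.001,0.022,0],[0.1,-0.031,0.001,0.0275,0],[0.1,-0.031,0.001,0.0275,0],[0.1,-0.031,0.001,0.0275,0],[0.1,-0.031,0.001,0.0275,0],[0.1,-0.031,0.001,0.0275,0]]]'; python3 go.py|head -1;python3 ax2.py pics/p3.png
```

```text
t: 10.75
eef_pos: [540.7, 104.9, 178.3]
tcp_rot: [3.142, -0.0, 0.094]
ft_force: [-0.1, -0.3, -1.3]
opening: 0.32
t 10.75 pos [540.7 104.9 178.3] rot [ 3.142 -0.     0.094] q [ 0.07  0.43  1.78 -0.    0.93  1.55] F [-0.1 -0.3 -1.3] open 0.32
n 37 tilt 24.0 shift of grip point [-0.2 -0.   0.8] med err 2.14 costs [(-5, 142), (1, 123), (7, 105), (13, 85), (19, 66), (25, 54), (31, 74), (37, 95), (43, 120), (49, 111)]
window [579.  108.5 111.3] z in ticket 69.8 ticket off axis [-2.  -0.2 -0.9]
```

View pics/p3.png

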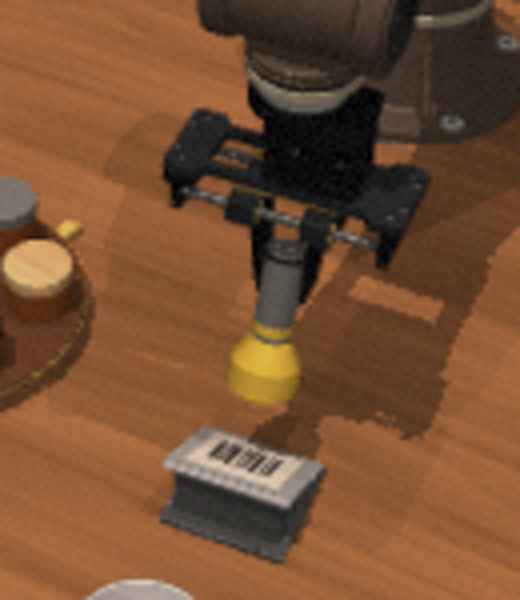

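```bash
cat > sil.py <<'E'
import numpy as np,cv2,sys
from cell import env
from scipy.optimize import differential_evolution
s=env.state();c=env.read_camera("scene");I=c["image"]
h=cv2.cvtColor(I,cv2.COLOR_BGR2HSV).astype(int);K=np.array([[c["fx"],0,c["cx"]],[0,c["fy"],c["cy"]],[0,0,1.]])
pr=lambda P:cv2.projectPoints(np.float64(P),np.array(c["rvec"]),np.array(c["tvec"]),K,None)[0][:,0]
g=s["eef_pos"]+[0,0,19];k=8
U=np.array([.9956,.094,0]);V=np.array([-.094,.9956,0]);Z=np.array([0,0,1.])
o=pr([g-[0,0,70]])[0].astype(int)-32
m=((h[...,0]>17)&(h[...,0]<36)&(h[...,1]>120)).astype(np.uint8)[o[1]:o[1]+64,o[0]:o[0]+64]
n,l,st,_=cv2.connectedComponentsWithStats(m);m=(l==1+st[1:,4].argmax()).astype(np.uint8)
M=cv2.resize(m,None,fx=k,fy=k,interpolation=cv2.INTER_NEAREST)
t=np.linspace(0,2*np.pi,48)[:,None]
def model(x):
    a,b,du,dv,dz=x;ax=-np.sin(a)*U+np.sin(b)*V+np.cos(a)*Z;ax/=np.linalg.norm(ax);e=np.cross(V,ax);e/=np.linalg.norm(e);f=np.cross(ax,e)
    A=g+du*U+dv*V+dz*Z-95*ax
    return A,ax,np.vstack([A+u*ax+r*(np.cos(t)*e+np.sin(t)*f) for u,r in((0,28),(24,28),(44,15.5))])
def cost(x):
    q=((pr(model(x)[2])-o+.5)*k).astype(np.int32);J=np.zeros_like(M);cv2.fillConvexPoly(J,cv2.convexHull(q),1)
    return 1-(J&M).sum()/(J|M).sum()+1e-4*(x[2]**2/4+x[3]**2/4+x[4]**2/4)+.3*x[1]**2
r=differential_evolution(cost,[(-.3,.9),(-.2,.2),(-12,12),(-6,6),(-8,8)],seed=1,maxiter=60,tol=1e-6)
A,ax,_=model(r.x);T=np.array([605.5,111,46]);n=-.5*U+.866*Z
print("IoU cost",round(r.fun,3),"tilt",np.degrees(r.x[0]).round(1),"side",np.degrees(r.x[1]).round(1),"shift u,v,z",r.x[2:].round(1),"window",A.round(1))
print("angle to ticket",np.degrees(np.arccos(ax@n)).round(1),"z in ticket",((A-T)@n).round(1),"off axis",((T-A)-((T-A)@ax)*ax).round(1))
E
python3 sil.py
```

```text
IoU cost 0.094 tilt 15.1 side -1.0 shift u,v,z [ 2.8 -4.3 -7.5] window [568.4 104.9  98.1]
angle to ticket 14.9 z in ticket 63.9 off axis [21.6  3.6  5.9]
```

Run:
```python
from cell import env
import cv2,numpy as np,pickle
c=env.read_camera("wrist");pickle.dump(c,open("w1.pkl","wb"));cv2.imwrite("pics/w1.png",c["image"]);print(np.array(c["tool_from_camera"]).round(3),c["fx"])
t=pickle.load(open("cam1.pkl","rb"));print(env.state()["t"])
```

```text
[[-0.00000e+00 -9.68000e-01 -2.51000e-01  6.99450e+01]
 [ 1.00000e+00 -0.00000e+00 -0.00000e+00  1.00000e-02]
 [ 0.00000e+00 -2.51000e-01  9.68000e-01 -1.70045e+02]
 [ 0.00000e+00  0.00000e+00  0.00000e+00  1.00000e+00]] 287.8605922629559
10.9
```

View pics/w1.png

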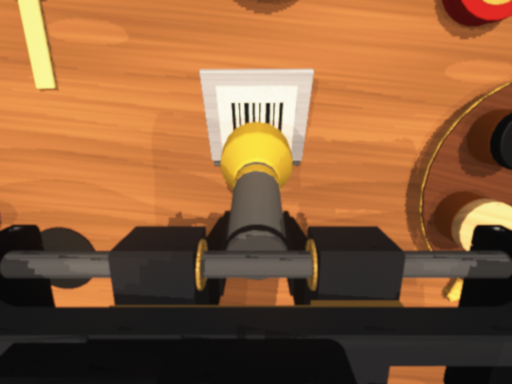

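```bash
cat > wax.py <<'E'
import numpy as np,cv2
from cell import env
from scipy.optimize import least_squares
c=env.read_camera("wrist");z=c["range_z"];v,u=np.mgrid[:384,:512];M=np.array(c["tool_from_camera"])
P=np.stack([(u-c["cx"])/c["fx"]*z,(v-c["cy"])/c["fy"]*z,z],-1)@M[:3,:3].T+M[:3,3]
h=cv2.cvtColor(c["image"],cv2.COLOR_BGR2HSV).astype(int)
m=(h[...,0]>18)&(h[...,0]<34)&(h[...,1]>150)&(z>0)&(np.hypot(P[...,0]-30,P[...,1])<70)&(P[...,2]>0)&(P[...,2]<100)
m=cv2.erode(m.astype(np.uint8),np.ones((3,3)))>0;p=P[m]
n1=np.array([20,12.5])/np.hypot(20,12.5)
def ax_(x):
    a=np.array([-np.sin(x[3]),np.sin(x[4]),-np.cos(x[3])]);return a/np.linalg.norm(a)
def f(x):
    a=ax_(x);d=p-(np.array([x[0],x[1],-19+x[2]])-95*a);t=d@a;r=np.linalg.norm(d-t[:,None]*a,axis=1)
    return np.maximum(np.maximum(r-28,-t),(t-24)*n1[1]+(r-28)*n1[0])
for x0 in(0,.4):
    r=least_squares(lambda x:np.r_[f(x),x[2]*3],[0,0,0,x0,0],loss="soft_l1");x=r.x;a=ax_(x);A=np.array([x[0],x[1],-19+x[2]])-95*a
    print("n",len(p),"cost",round(r.cost,1),"med",np.median(abs(f(x))).round(2),"tilt",np.degrees(x[3:]).round(1),"shift",x[:3].round(1),"window(tool)",A.round(1))
w=(h[...,1]<60)&(h[...,2]>170)&(u>190)&(u<320)&(v>60)&(v<170)&(P[...,2]>60)
q=P[w];
if len(q)>300:
    n=np.linalg.svd(q-q.mean(0))[2][2];n*=-np.sign(n[2]);print("ticket n",n.round(3),"centre pts",q.mean(0).round(1),"ext",q.min(0).round(1),q.max(0).round(1))
    print("angle",np.degrees(np.arccos(a@n)).round(1))
E
python3 wax.py
```

```text
n 2773 cost 14512.2 med 5.13 tilt [55.6 89.9] shift [14.3 57.2  2.6] window(tool) [ 69.8 -10.   21.5]
n 2773 cost 1008.6 med 0.39 tilt [12.2  0.1] shift [16.5  0.2 -3.1] window(tool) [36.5  0.1 70.8]
ticket n [-0.496  0.002 -0.868] centre pts [7.980e+01 1.000e-01 1.235e+02] ext [ 16.  -51.5 106.4] [109.2  51.8 171.9]
angle 17.6
```

```bash
cat >> wax.py <<'E'
print("--- joint with grip")
g=(abs(u-257)<24)&(v>180)&(v<236)&(z>0)&(abs(P[...,1])<17)&(P[...,2]>-50)&(P[...,2]<60)&(h[...,2]<130)
pg=P[g];print(len(pg),pg.min(0).round(1),pg.max(0).round(1))
for vv in range(130,244,6): print(vv,P[vv,257].round(1),c["image"][vv,257],end=";")
def F(x):
    global p
    a=ax_(x);A=np.array([x[0],x[1],-19+x[2]])-95*a
    d=pg-A;t=d@a;r=np.linalg.norm(d-t[:,None]*a,axis=1);gg=np.maximum(r-15.5,t-120)
    return np.r_[f(x),gg]
for x0 in((0,.4),(10,.2)):
    r=least_squares(F,[x0[0],0,0,x0[1],0],loss="soft_l1");x=r.x;a=ax_(x);A=np.array([x[0],x[1],-19+x[2]])-95*a
    print("\ncost",round(r.cost,1),"med",np.median(abs(F(x))).round(2),"tilt",np.degrees(x[3:]).round(1),"shift",x[:3].round(1),"window(tool)",A.round(1))
E
python3 wax.py | sed -n '/---/,$p'
```

```text
--- joint with grip
2524 [ 13.8 -14.5 -48.4] [31.2 14.2 11.5]
130 [58.4  0.6 40.4] [ 51 180 230];136 [54.4  0.6 37.2] [ 66 226 250];142 [50.6  0.6 33.3] [ 66 226 250];148 [46.9  0.5 28.4] [ 66 226 250];154 [43.1  0.5 26.2] [ 66 226 250];160 [39.3  0.5 24.1] [ 84 238 248];166 [36.7  0.5 15.3] [ 49 172 226];172 [34.4  0.5  7.3] [ 88 108 126];178 [32.   0.5  0.5] [ 86  99 114];184 [29.9  0.5 -6.2] [ 86  99 113];190 [ 27.9   0.5 -12.1] [ 86  98 112];196 [ 25.7   0.4 -16.9] [ 87  98 112];202 [ 24.4   0.4 -23.9] [ 87  99 111];208 [ 22.5   0.4 -28.3] [ 87  98 110];214 [ 21.2   0.4 -33.7] [ 87  98 110];220 [ 19.6   0.4 -37.9] [ 87  97 109];226 [ 18.5   0.4 -42.9] [24 27 33];232 [ 16.4   0.4 -45.2] [ 86  96 106];238 [ 14.4   0.4 -47.6] [69 78 86];
cost 1391.8 med 0.28 tilt [17.7  0. ] shift [ 9.   0.1 -1.6] window(tool) [37.8  0.1 69.9]

cost 1391.8 med 0.28 tilt [17.7  0. ] shift [ 9.   0.1 -1.6] window(tool) [37.8  0.1 69.9]
```

```bash
python3 -m pendant '[[[0.1,0.003,0,0,0],[0.1,0.006,0,0,0],[0.1,0.007,0,0,0],[0.1,0.007,0,0,0],[0.1,0.007,0,0,0],[0.1,0.007,0,0,0],[0.1,0.007,0,0,0],[0.1,0.007,0,0,0]]]'; python3 -m pendant '[[[0.1,0,0,0,0],[0.1,0,0,0,0],[0.1,0,0,0,0],[0.1,0,0,0,0],[0.1,0,0,0,0],[0.1,0,0,0,0],[0.1,0,0,0,0],[0.1,0,0,0,0]]]';python3 -m pendant '[[[0.1,0,0,0,0],[0.1,0,0,0,0],[0.1,0,0,0,0],[0.1,0,0,0,0],[0.1,0,0,0,0],[0.1,0,0,0,0],[0.1,0,0,0,0],[0.1,0,0,0,0]]]'; python3 wax.py | tail -1; python3 go.py 394.3,349.7,200,.095
```

```text
t: 11.8
eef_pos: [547.3, 105.6, 178.1]
tcp_rot: [3.142, -0.0, 0.094]
ft_force: [-0.4, 0.0, -1.2]
opening: 0.321
t: 12.6
eef_pos: [547.3, 105.6, 178.1]
tcp_rot: [3.141, -0.0, 0.094]
ft_force: [0.9, -0.2, -1.1]
opening: 0.319
t: 13.4
eef_pos: [547.3, 105.6, 178.1]
tcp_rot: [3.142, 0.0, 0.094]
ft_force: [0.5, 0.3, -2.3]
opening: 0.322
cost 1366.0 med 0.28 tilt [17.7  0. ] shift [ 9.   0.1 -1.6] window(tool) [37.8  0.1 69.9]
t 13.45 pos [547.3 105.6 178.1] rot [ 3.142 -0.     0.094] q [ 0.07  0.44  1.77 -0.    0.94  1.55] F [-0.2  0.3 -0.2] open 0.32
394.3,349.7,200,.095 -> tool shift m [-0.1295 -0.2574 -0.0219] turn -0.0012
```

Run:
```python
from cell import env
from h import *
c=env.read_camera("top");W=cloud(c);I=c["image"];g=I.max(2)
d=np.hypot(W[...,0]-397,W[...,1]-349)
m=((d<65)&(g<70)&(W[...,2]<20)).astype(np.uint8)
n,l,st,ce=cv2.connectedComponentsWithStats(m);i=1+st[1:,4].argmax()
p=W[l==i][:,:2];print(len(p),p.mean(0),(p.max(0)+p.min(0))/2,np.ptp(p,axis=0),cv2.minEnclosingCircle(p.astype(np.float32)))
```

```text
12 [402.61195174 318.35355753] [404.08652113 318.56003909] [27.74354568 13.49687977] ((404.0865173339844, 318.6377258300781), 14.369516372680664)
```

```bash
python3 go.py 358,345,215,.095; python3 -m pendant '[[[0.1,-0.01,-0.015,-0.012,0],[0.1,-0.035,-0.052,-0.025,0],[0.1,-0.06,-0.09,-0.037,0],[0.1,-0.082,-0.128,-0.037,0],[0.1,-0.105,-0.165,-0.037,0],[0.1,-0.125,-0.2,-0.037,0],[0.1,-0.145,-0.235,-0.037,0],[0.1,-0.166,-0.256,-0.037,0]]]';python3 go.py 358,345,215,.095
python3 - <<'E'
from cell import env
from h import *
from scipy.spatial.transform import Rotation as Ro
s=env.state();c=env.read_camera("wrist");cv2.imwrite("pics/w2.png",c["image"])
z=c["range_z"];v,u=np.mgrid[:384,:512];M=np.array(c["tool_from_camera"])
P=np.stack([(u-c["cx"])/c["fx"]*z,(v-c["cy"])/c["fy"]*z,z],-1)@M[:3,:3].T+M[:3,3]
W=P@Ro.from_euler("xyz",s["tcp_rot"]).as_matrix().T+s["eef_pos"]
m=(c["image"].max(2)<60)&(abs(W[...,2]-4)<6)&(np.hypot(W[...,0]-397,W[...,1]-349)<70)
p=W[m][:,:2].astype(np.float32);print(len(p),p.min(0),p.max(0),cv2.minEnclosingCircle(p))
H=cv2.convexHull(p)[:,0];print(len(H),circ(H))
E
```

```text
t 13.5 pos [547.3 105.6 178.1] rot [ 3.141 -0.     0.094] q [ 0.07  0.44  1.77 -0.    0.94  1.55] F [-0.2  0.3 -2. ] open 0.321
358,345,215,.095 -> tool shift m [-0.1661 -0.2561 -0.0369] turn -0.0012
t: 14.3
eef_pos: [356.1, 347.1, 215.9]
tcp_rot: [-3.141, -0.001, 0.095]
ft_force: [1.1, 0.1, -1.4]
opening: 0.322
t 14.3 pos [356.1 347.1 215.9] rot [-3.141e+00 -1.000e-03  9.500e-02] q [0.64 0.31 1.86 0.   0.97 2.12] F [ 1.1  0.1 -1.4] open 0.322
358,345,215,.095 -> tool shift m [0.0017 0.0022 0.0009] turn 0.0001
1239 [394.96106 307.08585] [443.28928 391.43173] ((403.3293151855469, 349.172119140625), 42.44591522216797)
32 (array([401.07552684, 349.53396017]), np.float64(42.31844802696512))
```

View pics/w2.png

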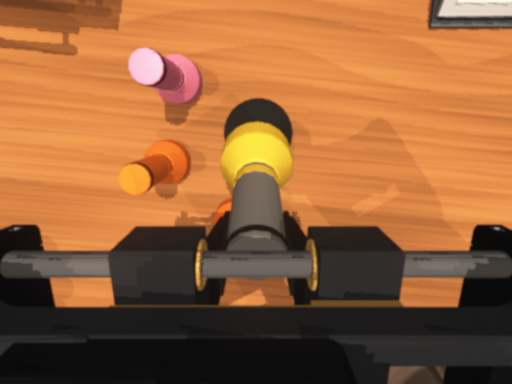

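```bash
python3 go.py 360.6,345.6,86,.095; python3 -m pendant '[[[0.1,0.003,0,0.01,0],[0.1,0.003,0,0.03,0],[0.1,0.003,0,0.055,0],[0.1,0.003,0,0.08,0],[0.1,0.003,0,0.105,0],[0.1,0.003,0,0.12,0],[0.1,0.003,0,0.127,0],[0.1,0.003,0,0.128,0]]]'; python3 go.py 360.6,345.6,82,.095
```

```text
t 14.35 pos [353.4 348.1 215.8] rot [-3.141e+00  1.000e-03  9.600e-02] q [0.64 0.31 1.87 0.   0.97 2.12] F [-2.3  1.4 -1.6] open 0.317
360.6,345.6,86,.095 -> tool shift m [0.007  0.0033 0.1298] turn 0.001
t: 15.15
eef_pos: [361.2, 344.7, 86.5]
tcp_rot: [3.141, 0.001, 0.093]
ft_force: [0.6, 0.2, -1.1]
opening: 0.323
t 15.15 pos [361.2 344.7  86.5] rot [3.141e+00 1.000e-03 9.300e-02] q [ 0.63  0.5   1.99 -0.    0.65  2.11] F [ 0.6  0.2 -1.1] open 0.323
360.6,345.6,82,.095 -> tool shift m [-0.0005 -0.001   0.0045] turn -0.0019
```

```bash
python3 -m pendant '[[[0.1,0,-0.001,0.005,0],[0.1,0,-0.001,0.01,0],[0.1,0.003,-0.001,0.011,0],[0.1,0.006,-0.001,0.012,0],[0.1,0.01,-0.001,0.012,0],[0.1,0.014,-0.001,0.013,0],[0.1,0.018,-0.001,0.013,0],[0.1,0.018,-0.001,0.013,0]]]'; python3 go.py; python3 wax.py | tail -1
```

```text
t: 15.95
eef_pos: [379.7, 348.4, 75.8]
tcp_rot: [-3.14, -0.002, 0.093]
ft_force: [-2.4, -1.8, 14.7]
opening: 0.32
t 15.95 pos [379.7 348.4  75.8] rot [-3.14e+00 -2.00e-03  9.30e-02] q [0.61 0.53 1.96 0.   0.64 2.09] F [-2.4 -1.8 14.7] open 0.32
cost 1148.7 med 0.25 tilt [ 8.3 -0.1] shift [ 7.   0.2 -7. ] window(tool) [20.7  0.3 68. ]
```

```bash
python3 -m pendant '[[[0.1,0.003,0,0,0],[0.1,0.006,0,0,0],[0.1,0.009,0,0,0],[0.1,0.012,0,0,0],[0.1,0.015,0,0,0],[0.1,0.015,0,0,0],[0.1,0.015,0,0,0],[0.1,0.015,0,0,0]]]'; python3 go.py; python3 wax.py | tail -1
```

```text
t: 16.8
eef_pos: [393.6, 349.3, 75.0]
tcp_rot: [-3.141, -0.0, 0.094]
ft_force: [-3.9, -1.1, 6.3]
opening: 0.315
t 16.8 pos [393.6 349.3  75. ] rot [-3.141 -0.     0.094] q [0.6  0.55 1.94 0.   0.66 2.08] F [-3.9 -1.1  6.3] open 0.315
cost 1044.1 med 0.25 tilt [ 5.5 -0.1] shift [ 5.7  0.1 -7.1] window(tool) [14.9  0.3 68.4]
```

```bash
python3 -m pendant '[[[0.1,0,0,-0.006,0],[0.1,0,0,-0.012,0],[0.1,-0.005,0,-0.012,0],[0.1,-0.009,0,-0.012,0],[0.1,-0.009,0,-0.006,0],[0.1,-0.009,0,-0.001,0],[0.1,-0.009,0,0,0],[0.1,-0.009,0,0,0]]]'; python3 -m pendant '[[[0.33,0,0,0,0],[0.36,0,0,0,0],[0.4,0,0,0,0],[0.45,0,0,0,0],[0.55,0,0,0,0],[0.65,0,0,0,0],[0.7,0,0,0,0],[0.7,0,0,0,0]]]'; python3 go.py; python3 wax.py | tail -1
```

```text
t: 17.65
eef_pos: [385.3, 348.6, 74.5]
tcp_rot: [-3.141, -0.001, 0.094]
ft_force: [-1.2, -0.7, 13.0]
opening: 0.321
t: 18.45
eef_pos: [384.9, 348.4, 74.1]
tcp_rot: [3.142, -0.0, 0.094]
ft_force: [-0.3, -0.5, 0.5]
opening: 0.687
t 18.45 pos [384.9 348.4  74.1] rot [ 3.142 -0.     0.094] q [ 0.61  0.54  1.95 -0.    0.65  2.09] F [-0.3 -0.5  0.5] open 0.687
cost 679.1 med 0.24 tilt [ 0.1 -0.1] shift [15.2  0.2 -6.2] window(tool) [15.3  0.3 69.8]
```

```bash
python3 -m pendant '[[[0.7,0,0,-0.01,0],[0.7,0,0,-0.03,0],[0.7,0,0,-0.065,0],[0.7,0,0,-0.1,0],[0.7,0,0,-0.135,0],[0.7,0,0,-0.15,0],[0.9,0.02,0.02,-0.165,0.05],[0.9,0.04,0.05,-0.165,0.1]]]'; python3 go.py 490,-10,240,-.147
```

```text
t: 19.3
eef_pos: [430.1, 303.0, 242.0]
tcp_rot: [-3.139, -0.004, -0.006]
ft_force: [0.8, -0.3, -0.0]
opening: 0.816
t 19.3 pos [430.1 303.  242. ] rot [-3.139 -0.004 -0.006] q [0.49 0.32 1.77 0.   1.05 2.06] F [ 0.8 -0.3 -0. ] open 0.816
490,-10,240,-.147 -> tool shift m [0.0617 0.3127 0.0016] turn 0.1413
```

```bash
python3 -m pendant '[[[1,0.008,0.04,0,0.03],[1,0.016,0.085,0,0.06],[1,0.024,0.13,0,0.09],[1,0.033,0.175,0,0.12],[1,0.042,0.22,0,0.14],[1,0.052,0.265,0,0.14],[1,0.062,0.31,0,0.14],[1,0.07,0.35,0,0.14]]]'; python3 go.py 553,-218,240,-.147
```

```text
t: 20.1
eef_pos: [497.2, -50.2, 240.0]
tcp_rot: [3.141, -0.001, -0.147]
ft_force: [0.5, 0.7, -0.0]
opening: 0.999
t 20.1 pos [497.2 -50.2 240. ] rot [ 3.141e+00 -1.000e-03 -1.470e-01] q [-0.23  0.28  1.83 -0.    1.03  1.48] F [ 0.5  0.7 -0. ] open 0.999
553,-218,240,-.147 -> tool shift m [7.970e-02 1.578e-01 1.000e-04] turn 0.0003
```

Stop 25 mm short in x so the wrist camera sees the handle and jar, and measure there.

```bash
python3 -m pendant '[[[1,0.01,0.02,0,0],[1,0.02,0.05,0,0],[1,0.03,0.08,0,0],[1,0.04,0.11,0,0],[1,0.05,0.14,0,0],[1,0.055,0.158,0,0],[1,0.055,0.158,0,0],[1,0.055,0.158,0,0]]]'
cat > car.py <<'E'
import sys
from cell import env
from h import *
from scipy.spatial.transform import Rotation as Ro
def world(n):
    s=env.state();c=env.read_camera(n)
    if n!="wrist":return c,cloud(c)
    z=c["range_z"];v,u=np.mgrid[:384,:512];M=np.array(c["tool_from_camera"])
    P=np.stack([(u-c["cx"])/c["fx"]*z,(v-c["cy"])/c["fy"]*z,z],-1)@M[:3,:3].T+M[:3,3]
    W=P@Ro.from_euler("xyz",s["tcp_rot"]).as_matrix().T+s["eef_pos"];W[z==0]=np.nan
    return c,W
f32=lambda p:p[:,:2].astype(np.float32)
for n in("wrist","top"):
    c,W=world(n);h=cv2.cvtColor(c["image"],cv2.COLOR_BGR2HSV).astype(int);x=553.;y=-218.
    R=np.hypot(W[...,0]-x,W[...,1]-y)
    b=(h[...,0]>16)&(h[...,0]<36)&(h[...,1]>100)
    p=W[b&(R<45)&(abs(W[...,2]-180)<6)]
    if len(p)>20:print(n,"handle",len(p),p.mean(0).round(1),cv2.minAreaRect(f32(p)))
    p=W[((h[...,0]<8)|(h[...,0]>172))&(h[...,1]>150)&(abs(W[...,2]-80)<6)&(R<135)]
    if len(p)>20:
        q=cv2.minEnclosingCircle(f32(p));print(n,"red",len(p),q,"angle",np.degrees(np.arctan2(q[0][1]-y,q[0][0]-x)).round(2))
    p=W[b&(h[...,2]>110)&(W[...,2]<20)&(W[...,2]>-6)&(R>136)&(R<180)&(W[...,0]<x)]
    if len(p)>8:
        print(n,"pointer",len(p),p.mean(0).round(1),"angle",np.degrees(np.arctan2(p[:,1].mean()-y,p[:,0].mean()-x)).round(2),cv2.minAreaRect(f32(p)))
    if len(sys.argv)>1:cv2.imwrite(f"pics/{n}_{sys.argv[1]}.png",c["image"])
E
python3 go.py 553,-218,240,-.147; python3 car.py a
```

```text
t: 20.9
eef_pos: [528.3, -211.9, 239.3]
tcp_rot: [-3.141, 0.0, -0.147]
ft_force: [0.6, -0.3, 0.3]
opening: 1.0
t 20.9 pos [ 528.3 -211.9  239.3] rot [-3.141  0.    -0.147] q [-0.5   0.39  1.67  0.    1.09  1.22] F [ 0.6 -0.3  0.3] open 1.0
553,-218,240,-.147 -> tool shift m [ 0.0254  0.0025 -0.0007] turn 0.0003
wrist handle 1489 [ 555.5 -218.5  180.6] ((553.94287109375, -218.27964782714844), (15.300101280212402, 64.93563842773438), 81.24066925048828)
wrist red 2015 ((644.3451538085938, -231.93270874023438), 29.898616790771484) angle -8.67
wrist pointer 80 [ 444.9 -132.5    6.4] angle 141.64 ((453.7080383300781, -121.48394775390625), (156.4481201171875, 24.9410457611084), 41.68303680419922)
top red 75 ((646.3525390625, -228.96176147460938), 27.86690902709961) angle -6.7
```

```bash
python3 - <<'E'
import pickle
from h import *
d=pickle.load(open("cam0.pkl","rb"))
for n in d:
    c=d[n];W=cloud(c);h=cv2.cvtColor(c["image"],cv2.COLOR_BGR2HSV).astype(int)
    dx,dy=W[...,0]-553.7,W[...,1]+218.3;R=np.hypot(dx,dy);A=np.degrees(np.arctan2(dy,dx))
    # back-project on z=3 plane instead of noisy depth
    m=(h[...,0]>18)&(h[...,0]<36)&(h[...,1]>120)&(h[...,2]>120)&(R>138)&(R<185)&(abs(A-163)<14)
    v,u=np.nonzero(m);Rm=cv2.Rodrigues(np.array(c["rvec"]))[0];t=np.ravel(c["tvec"])
    ray=np.c_[(u-c["cx"])/c["fx"],(v-c["cy"])/c["fy"],np.ones(len(u))]@Rm;o=-Rm.T@t
    k=(4-o[2])/ray[:,2];p=o+ray*k[:,None];p=p[:,:2]-[553.7,-218.3]
    print(n,len(p),p.mean(0).round(1),"angle",np.degrees(np.arctan2(p[:,1].mean(),p[:,0].mean())).round(2),"R",np.hypot(*p.T).min().round(),np.hypot(*p.T).max().round(),cv2.minAreaRect(p.astype(np.float32)))
E
python3 -m pendant '[[[1,0.006,0.001,0,0],[1,0.015,0.002,0.005,0],[1,0.024,0.003,0.02,0],[1,0.0255,0.003,0.04,0],[1,0.0255,0.003,0.06,0],[1,0.0255,0.003,0.078,0],[1,0.0255,0.003,0.084,0],[1,0.0255,0.003,0.084,0]]]'; python3 go.py 553.8,-218.3,155,-.151
```

```text
scene 10 [-158.1   39.8] angle 165.86 R 156.0 170.0 ((-159.97494506835938, 39.629215240478516), (11.380064964294434, 15.15316104888916), 29.959251403808594)
top 39 [-147.2   43.3] angle 163.61 R 139.0 166.0 ((-146.5167999267578, 44.64750671386719), (17.476428985595703, 24.5697078704834), 87.92570495605469)
t: 21.8
eef_pos: [553.4, -218.8, 153.7]
tcp_rot: [-3.141, 0.002, -0.146]
ft_force: [0.1, 0.4, 0.2]
opening: 1.001
t 21.8 pos [ 553.4 -218.8  153.7] rot [-3.141e+00  2.000e-03 -1.460e-01] q [-0.49  0.52  1.7  -0.    0.93  1.23] F [0.1 0.4 0.2] open 1.001
553.8,-218.3,155,-.151 -> tool shift m [ 0.0004 -0.0006 -0.0013] turn 0.005
```

```bash
python3 -m pendant '[[[0.6,0,0,-0.001,0.004],[0.3,0,0,-0.001,0.004],[0,0,0,-0.001,0.004],[0,0,0,-0.001,0.004],[0,0,0,-0.001,0.004],[0,0,0,-0.001,0.004],[0,0,0,-0.001,0.004],[0,0,0,-0.001,0.004]]]';python3 -m pendant '[[[0,0,0,0,0],[0,0,0,0,0],[0,0,0,0,0],[0,0,0,0,0],[0,0,0,0,0],[0,0,0,0,0],[0,0,0,0,-0.02],[0,0,0,0,-0.05]]]'; python3 go.py
```

```text
t: 22.6
eef_pos: [553.4, -219.1, 156.1]
tcp_rot: [3.142, -0.0, -0.15]
ft_force: [0.2, 0.3, -0.5]
opening: 0.384
t: 23.4
eef_pos: [553.5, -218.1, 156.1]
tcp_rot: [-3.14, 0.0, -0.1]
ft_force: [1.4, 6.4, 0.7]
opening: 0.164
t 23.4 pos [ 553.5 -218.1  156.1] rot [-3.14  0.   -0.1 ] q [-0.49  0.51  1.7   0.    0.93  1.18] F [1.4 6.4 0.7] open 0.164
```

```bash
R='[[[0,0,0,0,-0.08],[0,0,0,0,-0.18],[0,0,0,0,-0.28],[0,0,0,0,-0.38],[0,0,0,0,-0.48],[0,0,0,0,-0.58],[0,0,0,0,-0.68],[0,0,0,0,-0.78]]]'; :; python3 -m pendant '[[[0,0,0,0,-0.08],[0,0,0,0,-0.18],[0,0,0,0,-0.28],[0,0,0,0,-0.38],[0,0,0,0,-0.48],[0,0,0,0,-0.58],[0,0,0,0,-0.68],[0,0,0,0,-0.78]]]'; python3 -m pendant '[[[0,0,0,0,-0.1],[0,0,0,0,-0.2],[0,0,0,0,-0.3],[0,0,0,0,-0.4],[0,0,0,0,-0.5],[0,0,0,0,-0.6],[0,0,0,0,-0.7],[0,0,0,0,-0.8]]]'; python3 go.py
```

```text
t: 24.2
eef_pos: [553.5, -218.0, 156.1]
tcp_rot: [-3.14, -0.001, 0.684]
ft_force: [2.0, 6.9, 0.2]
opening: 0.169
t: 25.0
eef_pos: [553.3, -217.9, 156.1]
tcp_rot: [-3.141, -0.002, 1.484]
ft_force: [0.7, 6.9, 1.0]
opening: 0.166
t 25.0 pos [ 553.3 -217.9  156.1] rot [-3.141e+00 -2.000e-03  1.484e+00] q [-0.49  0.51  1.7   0.    0.93 -0.4 ] F [0.7 6.9 1. ] open 0.166
```

```bash
python3 -m pendant '[[[0,0,0,0,-0.1],[0,0,0,0,-0.2],[0,0,0,0,-0.3],[0,0,0,0,-0.4],[0,0,0,0,-0.5],[0,0,0,0,-0.6],[0,0,0,0,-0.7],[0,0,0,0,-0.8]]]'; python3 -m pendant '[[[0,0,0,0,-0.1],[0,0,0,0,-0.2],[0,0,0,0,-0.3],[0,0,0,0,-0.4],[0,0,0,0,-0.48],[0,0,0,0,-0.54],[0,0,0,0,-0.57],[0,0,0,0,-0.573]]]'; python3 go.py
python3 - <<'E'
from cell import env
import cv2,numpy as np,pickle
d={n:env.read_camera(n) for n in("wrist","top","scene")};pickle.dump(d,open("cam2.pkl","wb"))
f=lambda n,a,b,w,h,k:cv2.resize(d[n]["image"][b:b+h,a:a+w],None,fx=k,fy=k,interpolation=cv2.INTER_CUBIC)
o=np.zeros((600,800,3),np.uint8);o[:300,:400]=cv2.resize(d["wrist"]["image"],(400,300))
o[:300,400:]=f("scene",150,140,133,100,3)[:300,:399].__class__ and cv2.resize(d["scene"]["image"][135:235,140:273],(400,300),interpolation=2)
o[300:,:400]=cv2.resize(d["top"]["image"][140:240,260:393],(400,300),interpolation=2)
o[300:,400:]=cv2.resize(d["scene"]["image"][175:275,330:463],(400,300),interpolation=2)
cv2.imwrite("pics/c2.png",o)
E
```

```text
t: 25.8
eef_pos: [553.2, -217.9, 156.1]
tcp_rot: [3.141, -0.002, 2.284]
ft_force: [-0.6, 7.4, 2.4]
opening: 0.164
t: 26.6
eef_pos: [553.1, -218.0, 156.1]
tcp_rot: [3.14, -0.001, 2.854]
ft_force: [-1.3, 7.0, 1.6]
opening: 0.168
t 26.6 pos [ 553.1 -218.   156.1] rot [ 3.140e+00 -1.000e-03  2.854e+00] q [-0.49  0.51  1.7   0.    0.93 -1.77] F [-1.3  7.   1.6] open 0.168
```

View pics/c2.png

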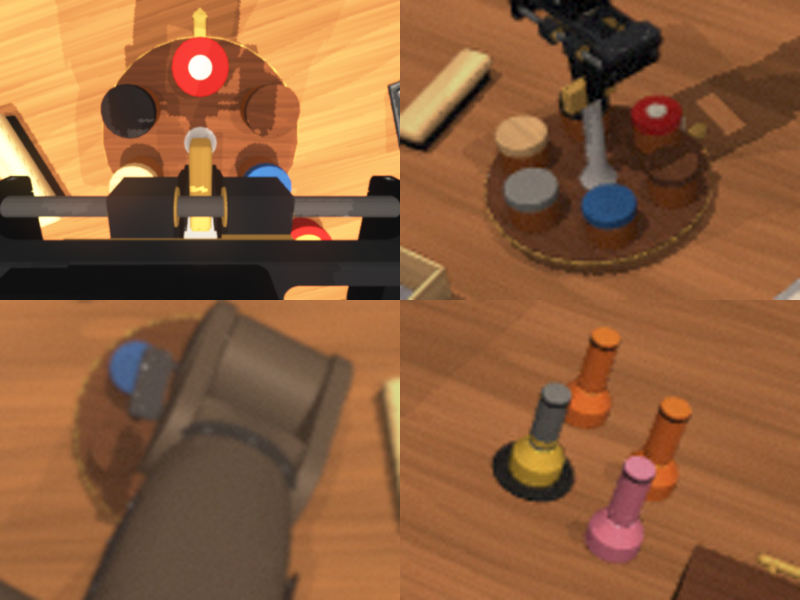

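The wrist picture shows the white dot (200,67) directly in line with the pointer (200,20) and post (200,140). The scanner stands upright on its pad. I'll put a number on the alignment.

Run:
```python
import pickle
from h import *
from cell import env
c=pickle.load(open("cam2.pkl","rb"))["wrist"];I=c["image"];z=c["range_z"];v,u=np.mgrid[:384,:512];M=np.array(c["tool_from_camera"])
P=np.stack([(u-c["cx"])/c["fx"]*z,(v-c["cy"])/c["fy"]*z,z],-1)@M[:3,:3].T+M[:3,3]
h=cv2.cvtColor(I,cv2.COLOR_BGR2HSV).astype(int)
m=((h[...,0]<8)|(h[...,0]>172))&(h[...,1]>150)&(abs(u-256)<60)&(v<130)&(P[...,2]<90)
print("jar tool",cv2.minEnclosingCircle(P[m][:,:2].astype(np.float32)))
m=(h[...,0]>18)&(h[...,0]<34)&(h[...,1]>140)&(abs(u-256)<25)&(v<46)&(P[...,2]>130)
p=P[m];print("pointer",len(p),p.mean(0),p.min(0),p.max(0),"px",u[m].mean(),v[m].mean(), cv2.fitLine(p[:,:2].astype(np.float32),cv2.DIST_L2,0,.01,.01).ravel())
s=env.state();print(s["t"],s["qvel"].round(3),s["opening"])
```

```text
jar tool ((92.3686294555664, -0.21152663230895996), 29.936113357543945)
pointer 468 [151.07128185  -0.81705999 144.4157631 ] [136.34090675  -9.1140142  142.16547642] [167.39365093   7.58817151 146.82403987] px 255.44017094017093 29.055555555555557 [ 9.9986106e-01 -1.6668441e-02  1.5107129e+02 -8.1705999e-01]
26.75 [-0.002  0.001 -0.    -0.001  0.     0.002] 0.1654608115130076
```

```bash
python3 -m pendant '[[[0,0,0,0,0],[0,0,0,0,0],[0,0,0,0,0],[0,0,0,0,0],[0,0,0,0,0],[0,0,0,0,0],[0,0,0,0,0],[0,0,0,0,0]]]'; python3 -c "
from cell import env
print(env.job_done())"
```

```text
t: 27.55
eef_pos: [553.1, -218.0, 156.1]
tcp_rot: [3.14, -0.001, 2.853]
ft_force: [-1.4, 7.2, 1.5]
opening: 0.169
the job is handed in; nothing more can be done
None
```

I carried out the whole task and handed it in at about 27.6 s of the 58 s allowed; the system reports no verdict.

- **Scanner at the ticket:** The tool can only turn about its vertical axis, so I tilted the scanner in the jaws by pushing its head against the back edge of the fixed ticket stand. I then held it at the ticket for more than 1.6 s. The wrist camera gave a tilt of 17.7°, which is about 12° (0.21 rad) from the ticket's normal, against the 0.3 rad limit. The window was about 7 cm from the paper. The axis was about 7 mm off the middle before a 7 mm correction; I did not work the offset out again afterwards.
- **Conflicting tilt readings:** The two scene-camera fits disagreed, giving 24° and 15°. I relied on the wrist-camera fit because it saw both grip and head clearly.
- **Scanner back on its pad:** I tilted it back by dragging its rim on the pad, then released it. The last fit showed it upright to 0.1°, about 1 mm from my estimate of the pad centre, and the last picture agreed.
- **Carousel:** I turned it about 172° counterclockwise by the handle. The wrist camera put the red jar within about 1 mm of the pointer line. The arm was still, with the jaws closed on the 16 mm bar (opening 0.17); the grip force itself is not reported.
- **Bystanders:** I touched none of the tin, ashtray, brush or shoehorn as far as I could see, but I did not measure their final positions.

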